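# Sort long and short collets into rows

### The job

The fixed sample collet at the left end of each row on the sorting board shows which length belongs there. Slide the four loose steel collets across the board, without lifting them, into the matching rows so that they lie flat along the fence in line with their sample, and push each row up until the collets touch end to end with no gaps, the first one against the sample. Leave the brass ring on the board and the dapping punch beside it where they are.

Things in the scene. Friction and masses are not known exactly. Their poses are not given: they have to be found in the camera images.
- board: Fixed pale wooden board, 222 (x) by 400 mm (y). Origin: centre of its underside; x away from the robot, y to its left along the rows; the top is at z = 10 mm. Flat aisle in the middle. A dark end strip closes the y = +200 end; the other end is open. The loose collets start along the aisle, within 10 mm of x = 0, turned up to 0.3 rad, in any order, centres about 73 mm apart from y = +90 to -139 mm.
- row_far (a point): Centre of the far row, on the board's top, at board x = +80 mm, y = 0. The row is a darker band along y; a dark fence 10 mm thick, 8 mm high above the board's top, bounds it on the outer side, its inner face 8.5 mm beyond the row's centre line.
- row_near (a point): Centre of the near row, on the board's top, at board x = -80 mm, y = 0. The row is a darker band along y; a dark fence 10 mm thick, 8 mm high above the board's top, bounds it on the outer side, its inner face 8.5 mm beyond the row's centre line.
- sample_long: Fixed long steel collet (50 mm long, 17 mm wide and high), the sample of its row, at the left end (board y = +160 mm) of either row, on its centre line, side against the fence. Origin: centre of its underside on the board's top; same axes as the board. The end face that collets are pushed against is at its y = -25 mm.
- sample_short: Fixed short steel collet (26 mm long, 17 mm wide and high), the sample of its row, at the left end (board y = +160 mm) of either row, on its centre line, side against the fence. Origin: centre of its underside on the board's top; same axes as the board. The end face that collets are pushed against is at its y = -13 mm.
- long_a: Loose turned steel collet of the long kind, 50 mm long, 17 mm wide and high, about 0.07 kg, lying in the board's aisle. Origin: centre of its underside; y along its length, z up. Looks round but rests like a square bar: it slides and does not roll.
- long_b: Loose turned steel collet of the long kind, 50 mm long, 17 mm wide and high, about 0.07 kg, lying in the board's aisle. Origin: centre of its underside; y along its length, z up. Looks round but rests like a square bar: it slides and does not roll.
- short_a: Loose turned steel collet of the short kind, 26 mm long, 17 mm wide and high, about 0.04 kg, lying in the board's aisle. Origin: centre of its underside; y along its length, z up. Looks round but rests like a square bar: it slides and does not roll.
- short_b: Loose turned steel collet of the short kind, 26 mm long, 17 mm wide and high, about 0.04 kg, lying in the board's aisle. Origin: centre of its underside; y along its length, z up. Looks round but rests like a square bar: it slides and does not roll.
- brass_ring: Loose brass ring, 20 mm across and 8 mm high, lying on the board in the aisle between the two samples; a bystander. Origin: centre of its underside.
- punch: Loose steel dapping punch, 73 mm long and 15 mm thick, lying on the worktop to the right of the board; a bystander. Origin: centre of its underside, y along its length.
Not all that is in view belongs to the job. Leave any orange or red look-alike of the long_a alone.

How it is judged:
At the end, for the whole second after the job is handed in: All four collets lie at rest and flat on the board in the row of the sample of their own length: within 5 mm of the sample's centre line, within 0.15 rad of its direction, and closed up against the sample with gaps of no more than 6 mm in total in each row (x of long_a in the frame of sample_long between -0.005 and 0.005 m and z of long_a in the frame of sample_long between -0.004 and 0.004 m and y of long_a in the frame of sample_long between -0.106 and 0 m and angle between the y axis of each of long_a, long_b and the y axis of sample_long, either way round below 0.15 rad and linear speed of each of long_a, short_a, long_b, short_b below 0.01 m/s and x of short_a in the frame of sample_short between -0.005 and 0.005 m and z of short_a in the frame of sample_short between -0.004 and 0.004 m and y of short_a in the frame of sample_short between -0.058 and 0 m and angle between the y axis of each of short_a, short_b and the y axis of sample_short, either way round below 0.15 rad and x of long_b in the frame of sample_long between -0.005 and 0.005 m and z of long_b in the frame of sample_long between -0.004 and 0.004 m and y of long_b in the frame of sample_long between -0.106 and 0 m and x of short_b in the frame of sample_short between -0.005 and 0.005 m and z of short_b in the frame of sample_short between -0.004 and 0.004 m and y of short_b in the frame of sample_short between -0.058 and 0 m); the robot touches nothing.
It fails at once if a collet is lifted more than 10 mm off the board (z of any of long_a, short_a, long_b, short_b in the frame of board above 0.02 m).
It fails at once if the brass ring or the dapping punch is moved more than 15 mm (distance of any of brass_ring, punch from where it was at the start of the episode above 0.015 m).
It also fails if it takes over 67 s, if anything falls off the work surface, if the arm or the gripper's body presses on something with over 40 N, if the wrist force passes 120 N, or if a joint passes its speed limit or range.

### The arm

A 7-joint arm with a two-finger parallel gripper is mounted at the origin on a cart in front of the work surface, level with it; the furniture and walls round the work are solid. World frame = base frame: x ahead of the robot, y to its left, z up, the work surface at z = 0. Lengths are in m, angles in rad, forces in N, time in s.
With the tool pointing down it reaches from about 0.425 to 0.825 m from the base axis. Payload 3.6 kg.
Tool frame: the origin (TCP) lies between the finger pads; the fingertips stand 8 mm ahead of it and the grasp point (between the pads) lies 11 mm behind it; z points along the fingers, y is the line along which they close (so a half turn about z gives the same grasp; the last joint's range is limited). The gripper opens to 93 mm and grips with 3 to 60 N. Pads are 15 mm wide; open, the fingers measure 128 mm over their backs; the gripper's body (75 mm by 188 mm) begins 65 mm behind the grasp point.
Start: joints at [1.157, 0.615, -0.013, 1.423, 0.008, 1.103, -0.04], TCP at [0.246, -0.602, 0.227] pointing down, gripper open.
Joint ranges: [-3.12, 3.12], [-0.3, 2.06], [-1.34, 1.32], [0.26, 2.42], [-1.36, 4.5], [0.01, 1.98], [-2.84, 2.84]. Speed limits (rad/s): [2.79, 2.79, 3.14, 3.14, 3.14, 3.14, 3.14].

### API

Orientations are given as a unit quaternion [x, y, z, w].
In Python, from plant import bot, vision gives the robot as it stands. Calls block until the motion is done:
- bot.move_pose(position, orientation): joint-space move of the TCP to a pose.
- bot.movel(position, orientation=None, max_speed=0.15): straight line of the TCP; orientation=None keeps the orientation; max_speed is the mean speed in m/s.
- bot.move_joints(angles): joint-space move.
- bot.set_gripper(opening): finger opening in m; the grip force is fixed at half the most; returns when the fingers have stopped.
- bot.wait(seconds).
- bot.inverse_kinematics(position, orientation): joint angles nearest the present ones, or None.
- vision.camera(name): name is "side" or "top"; returns the picture (420x560x3 uint8, blue, green, red); there is no depth.
- vision.get_calibration(name): a dict with "fovy" (degrees; the focal length in pixels is half the picture's height over the tangent of half this angle, whatever the lens; pixels are square), "cx", "cy" (the principal point, pixels), "rvec" (rotation vector, rad) and "tvec" (3), from world to camera coordinates, as OpenCV has them. Camera axes: x right, y down, z forward; pixel columns grow to the right and rows downward; lengths in m; the calibration is good to about 2 mm. A picture is of the moment at which its call begins. get_calibration takes no time and is no camera call.
A pose or a line that the arm cannot do raises bot.Unreachable and nothing moves.
- bot.hand_in(): hands the job in; it is judged then, once.
Readings, each from a call of its own:
- bot.current_time_s(): time.
- bot.current_joints(): joint angles.
- bot.current_joint_velocities(): joint speeds.
- bot.current_effort(): joint torques, N m.
- bot.current_ee_pos(): TCP position.
- bot.current_ee_rot(): TCP orientation.
- bot.current_force(): force on the tool from outside, world axes, zero at the start.
- bot.current_torque(): the same for the moment, N m.
- bot.current_width(): finger opening in m.
- bot.current_grasp_force(): force on a finger pad.
Only numpy, scipy, OpenCV 4.12 (cv2) and the standard library are available. Lean on these libraries where they do the work, as an engineer would, in place of code of your own. Each camera call takes 0.05 s, during which the arm holds its last target. There are 200 camera calls.

## Working session

There is one attempt and no reset: what is moved stays moved. The work goes in short steps, each a Python script; the robot and the scene stay as the last script left them, time stands still between calls to the robot, and variables do not carry over. Pictures are saved under pics/ and viewed, at most 10 in all, crops included, and the job is handed in when it is done.

```bash
ls; mkdir -p pics; python3 - <<'E'
from plant import bot, vision
import cv2
for n in("top","side"):
    cv2.imwrite(f"pics/{n}0.png",vision.camera(n)); print(n,vision.get_calibration(n))
print(bot.current_time_s(),bot.current_ee_rot(),bot.current_width())
E
```

```text
pics
top {'fovy': 54.76789876038165, 'cx': 276.4315761455298, 'cy': 206.35497763741182, 'rvec': array([ 2.09293542, -2.14277797,  0.21748936]), 'tvec': array([-0.06640628,  0.59119542,  0.7772657 ])}
side {'fovy': 43.16875037703899, 'cx': 282.5305058833473, 'cy': 205.41219245589468, 'rvec': array([ 1.35751207, -2.43770284,  0.71504272]), 'tvec': array([0.24619376, 0.47253811, 0.97307576])}
0.1 [ 9.81249676e-01  1.92737394e-01 -2.38936087e-04 -1.14611867e-03] 0.09350484605626568
```

View pics/top0.png

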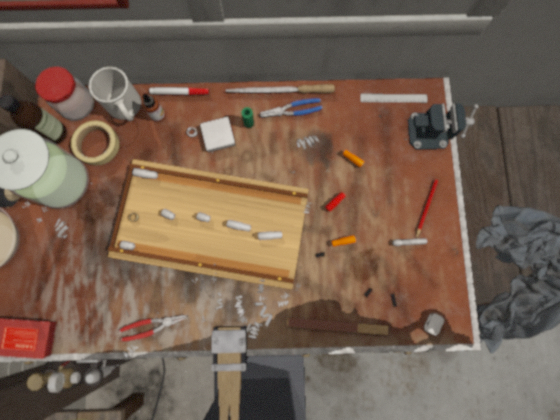

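View pics/side0.png

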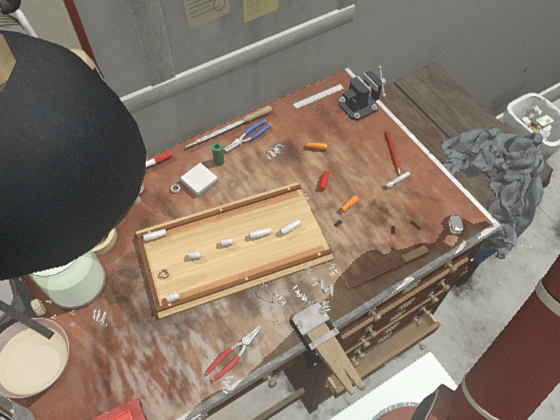

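The top view shows the board with corners at about (135,163), (307,190), (293,285), (110,255). The long sample is in the far row (145,174) and the short one in the near row (127,245). The loose collets from left to right are short (168,214), short (203,217), long (238,225) and long (270,236), with the ring at (133,217). The side view agrees with this order. Next I'll segment and measure.

```bash
cat > h.py <<'E'
import numpy as np, cv2
from plant import bot, vision
def cal(n):
    c=vision.get_calibration(n); f=210/np.tan(np.radians(c["fovy"]/2))
    return np.array([[f,0,c["cx"]],[0,f,c["cy"]],[0,0,1]]),cv2.Rodrigues(c["rvec"])[0],c["tvec"]
def ray(n,px,z):
    K,R,t=cal(n); d=R.T@np.linalg.inv(K)@np.array([px[0],px[1],1.]); o=-R.T@t
    return o+d*(z-o[2])/d[2]
def proj(n,p):
    K,R,t=cal(n); q=K@(R@np.array(p)+t); return q[:2]/q[2]
def blobs(n,img,poly,z=.0185,amin=25):
    hsv=cv2.cvtColor(img,cv2.COLOR_BGR2HSV)
    m=cv2.inRange(hsv,(0,0,110),(179,70,255)); r=np.zeros_like(m); cv2.fillPoly(r,[np.array(poly,np.int32)],255)
    m&=r; out=[]
    for c in cv2.findContours(m,cv2.RETR_EXTERNAL,cv2.CHAIN_APPROX_NONE)[0]:
        if cv2.contourArea(c)<amin: continue
        M=cv2.moments(c); p=np.array([M["m10"],M["m01"]])/M["m00"]
        w=np.array([ray(n,q,z)[:2] for q in c[:,0]]).astype(np.float32)
        v=cv2.fitLine(w,cv2.DIST_L2,0,.01,.01).ravel()[:2]; v=v*np.sign(v[1])
        e=w@v; out.append((p,ray(n,p,z)[:2],np.arctan2(-v[0],v[1]),np.ptp(e)))
    return m,sorted(out,key=lambda o:o[0][0])
E
python3 - <<'E'
from h import *
np.set_printoptions(precision=4,suppress=True)
P={"top":[(133,160),(310,187),(295,288),(107,257)],"side":[(135,232),(300,184),(335,258),(158,318)]}
o=[]
for n in P:
    im=cv2.imread(f"pics/{n}0.png"); m,b=blobs(n,im,P[n])
    for x in b: print(n,*x)
    x,y,w,h=cv2.boundingRect(np.array(P[n])); c=im[y:y+h,x:x+w].copy(); c=cv2.resize(c,None,fx=3.5,fy=3.5,interpolation=cv2.INTER_CUBIC)
    mm=cv2.resize(m[y:y+h,x:x+w],(c.shape[1],c.shape[0]),interpolation=0)
    cv2.drawContours(c,cv2.findContours(mm,0,2)[0],-1,(255,0,255),1)
    print(x,y,w,h); o.append(cv2.resize(c,(710,int(c.shape[0]*710/c.shape[1])))[:460])
    cv2.imwrite(f"pics/{n}_crop.png",o[-1])
E
```

```text
top [126.8477 245.0914] [0.5213 0.2391] -0.22774132 0.03143549
top [144.3473 173.0868] [0.6793 0.2085] -0.21299608 0.056895792
top [167.4882 213.9059] [0.5866 0.1548] -0.51276284 0.031546116
top [202.8688 216.8583] [0.5784 0.0785] -0.3447382 0.030142277
top [238.0999 225.152 ] [0.5585 0.0027] -0.24959442 0.052786224
top [269.5052 234.9623] [ 0.5358 -0.0643] 0.048788622 0.051708214
107 160 204 129
side [153.9672 234.739 ] [0.679  0.2096] -0.18318589 0.052096277
side [172.0804 296.8647] [0.5216 0.2401] -0.1996357 0.027088374
side [193.8345 254.528 ] [0.587  0.1557] -0.5044499 0.026928365
side [226.1575 241.5868] [0.5781 0.0792] -0.32085368 0.02720274
side [259.7234 232.7355] [0.5582 0.0033] -0.2475029 0.052899152
side [289.8248 226.7336] [ 0.5357 -0.0635] 0.0694793 0.054561824
135 184 201 135
```

View pics/top_crop.png

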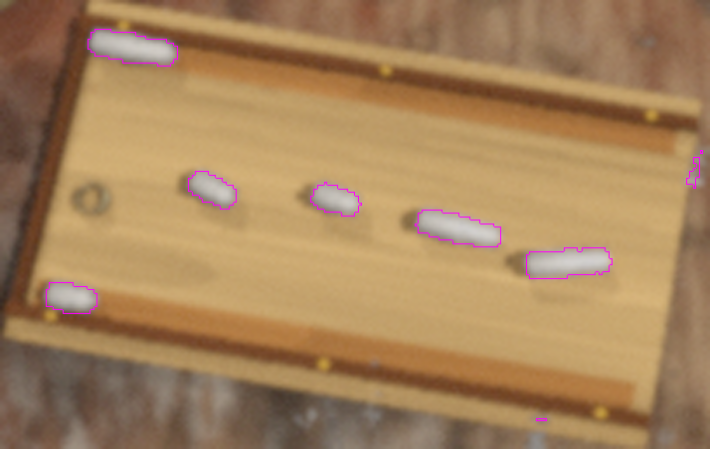

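View pics/side_crop.png

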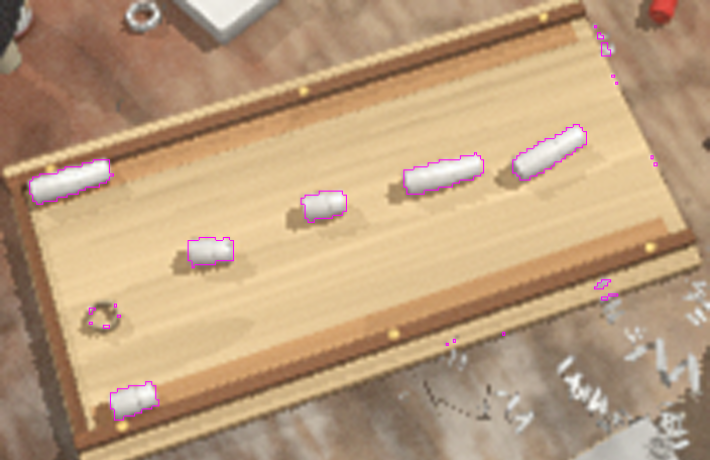

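Both views agree within about 1 mm, and the masks outline every collet cleanly. Before moving, I'll write the plan and check that it's reachable.

```bash
cat > job.py <<'E'
from h import *
SL=np.array([.6791,.2091]); SS=np.array([.5215,.2396]); C=(SL+SS)/2
d=SL-SS; TH=np.arctan2(d[1],d[0]); X=np.array([np.cos(TH),np.sin(TH)]); Y=np.array([-X[1],X[0]])
B=lambda x,y: C+x*X+(y-.16)*Y          # board -> world xy
inv=lambda p:np.array([(p-C)@X,(p-C)@Y+.16])
Q=lambda th,k: [np.cos(th/2+k*np.pi/4),np.sin(th/2+k*np.pi/4),0,0]
ZG=.029; K=1
# xy, yaw, row sign, target y
OBJ={"s1":((.5868,.1553),-.508,-1,.134),"s2":((.5783,.0789),-.333,-1,.108),
     "l1":((.5584,.0030),-.2485,1,.110),"l2":((.5358,-.0639),.06,1,.060)}
def way(n,k=K):
    p,th,s,y=OBJ[n]
    return [(np.array(p),Q(th,k)),(B(s*.062,y-.040),Q(TH,k)),(B(s*.0795,y-.012),Q(TH,k)),(B(s*.0795,y+.002),Q(TH,k))]
P=lambda xy,z:[xy[0],xy[1],z]
def do(n):
    w=way(n); t=bot.current_time_s()
    bot.move_pose(P(w[0][0],.07),w[0][1]); bot.set_gripper(.042) if bot.current_width()>.06 else 0
    bot.movel(P(w[0][0],ZG),max_speed=.12); bot.set_gripper(0.0)
    print(n,"grip w",bot.current_width(),"F",bot.current_grasp_force())
    for (xy,q),v in zip(w[1:],(.15,.08,.04)):
        bot.movel(P(xy,ZG),q,max_speed=v); f=bot.current_force(); e=inv(np.array(bot.current_ee_pos()[:2]))
        print("  board",np.round(e,4),"F board",np.round([f[:2]@X,f[:2]@Y,f[2]],1),"w",round(bot.current_width(),4))
    bot.set_gripper(.042); bot.movel(P(w[-1][0],.07),max_speed=.2)
    print("  dt",bot.current_time_s()-t,"t",bot.current_time_s())
E
python3 - <<'E'
from job import *
np.set_printoptions(precision=3,suppress=True); print("TH",TH,np.linalg.norm(d))
for n in OBJ: print(n,inv(np.array(OBJ[n][0])),OBJ[n][1]-TH)
for k in (1,-1,3):
    for n in OBJ:
        for z in(.07,ZG):
            for xy,q in way(n,k)[::3]: 
                j=bot.inverse_kinematics(P(xy,z),q); print(k,n,z,None if j is None else np.array(j))
E
```

```text
TH -0.19116473028320244 0.16052417263452887
s1 [-0.    0.09] -0.31683526971679754
s2 [0.006 0.013] -0.14183526971679758
l1 [ 0.001 -0.065] -0.05733526971679756
l2 [-0.009 -0.135] 0.2511647302832024
1 s1 0.07 [-0.153  0.741 -0.235  1.707  0.24   0.722 -1.017]
1 s1 0.07 [-0.189  0.708 -0.388  1.838  0.405  0.674 -1.004]
1 s1 0.029 [-0.19   0.796 -0.174  1.73   0.21   0.634 -0.99 ]
1 s1 0.029 [-0.26   0.758 -0.276  1.863  0.355  0.569 -0.956]
1 s2 0.07 [-0.014  0.716 -0.255  1.776  0.266  0.684 -0.75 ]
1 s2 0.07 [-0.164  0.688 -0.362  1.878  0.384  0.643 -0.952]
1 s2 0.029 [-0.045  0.774 -0.206  1.798  0.258  0.596 -0.742]
1 s2 0.029 [-0.235  0.742 -0.251  1.903  0.334  0.537 -0.903]
1 l1 0.07 [ 0.132  0.69  -0.277  1.848  0.294  0.644 -0.57 ]
1 l1 0.07 [-0.105  0.853 -0.31   1.447  0.301  0.889 -0.697]
1 l1 0.029 [ 0.104  0.752 -0.234  1.871  0.305  0.554 -0.579]
1 l1 0.029 [-0.126  0.9   -0.269  1.469  0.291  0.812 -0.69 ]
1 l2 0.07 [ 0.301  0.678 -0.345  1.899  0.37   0.626 -0.216]
1 l2 0.07 [-0.034  0.827 -0.305  1.511  0.299  0.85  -0.636]
1 l2 0.029 [ 0.277  0.742 -0.309  1.922  0
[... 1365 characters left out ...]
1  1.031  1.117  1.739]
3 s2 0.07 [ 0.246  0.967 -1.152  1.866  1.035  1.064  1.604]
3 s2 0.029 [ 0.438  1.082 -1.153  1.783  1.127  1.105  1.677]
3 s2 0.029 [ 0.241  1.05  -1.153  1.888  1.142  1.059  1.53 ]
3 l1 0.07 [ 0.588  0.978 -1.152  1.834  1.034  1.081  1.915]
3 l1 0.07 [ 0.247  1.111 -1.153  1.433  1.032  1.266  1.948]
3 l1 0.029 [ 0.584  1.06  -1.153  1.856  1.137  1.074  1.844]
3 l1 0.029 [ 0.249  1.173 -1.153  1.455  1.101  1.238  1.91 ]
3 l2 0.07 [-0.188  0.692  0.417  1.915 -0.455  0.628 -2.564]
3 l2 0.07 [ 0.334  1.092 -1.153  1.498  1.031  1.239  1.983]
3 l2 0.029 [-0.172  0.759  0.395  1.937 -0.532  0.549 -2.495]
3 l2 0.029 [ 0.335  1.156 -1.153  1.518  1.104  1.214  1.942]
```

```bash
python3 - <<'E'
from job import *
do("s1")
cv2.imwrite("pics/s1.png",cv2.resize(vision.camera("side")[170:330,110:350],(720,480),interpolation=cv2.INTER_CUBIC))
E
```

```text
s1 grip w 0.01643700403580974 F 29.95611548423767
  board [-0.0645  0.0948] F board [-7.  -0.1  8.6] w 0.0167
  board [-0.0786  0.1225] F board [-0.2 -0.9  5.8] w 0.0163
  board [-0.0782  0.1321] F board [ 0.7 -6.2  9.1] w 0.0163
  dt 7.5833 t 7.6833
```

View pics/s1.png

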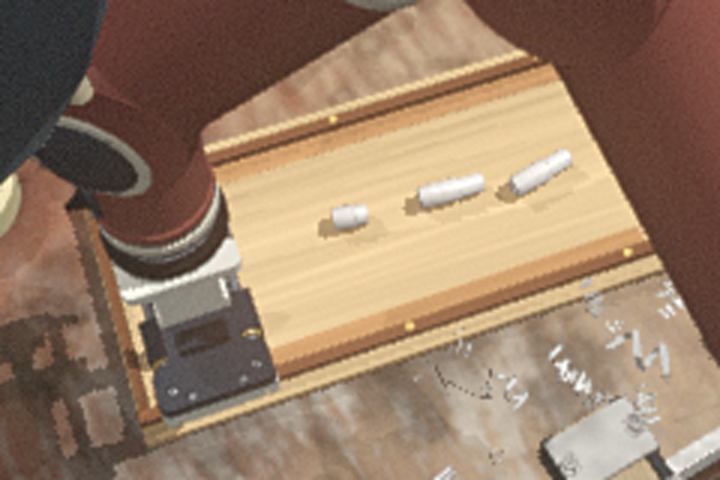

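The gripper hides the row here, but the -6 N reaction at y=132 mm means s1 is against the sample. The other collets haven't moved, so I'll carry on with the rest.

```bash
python3 - <<'E'
from job import *
do("s2"); do("l1"); do("l2")
bot.movel(np.array(bot.current_ee_pos())+[0,0,.06],max_speed=.2)
bot.move_pose([.40,-.40,.25],bot.current_ee_rot())
np.set_printoptions(precision=4,suppress=True)
PL={"top":[(133,160),(310,187),(295,288),(107,257)],"side":[(135,232),(300,184),(335,258),(158,318)]}
for n in PL:
    im=vision.camera(n); m,b=blobs(n,im,PL[n])
    for x in b: print(n,x[0],inv(x[1]),x[2]-TH,x[3])
    x,y,w,h=cv2.boundingRect(np.array(PL[n])); cv2.imwrite(f"pics/{n}_end.png",cv2.resize(im[y:y+h,x:x+w],None,fx=3.5,fy=3.5,interpolation=cv2.INTER_CUBIC))
print(bot.current_time_s())
E
```

```text
s2 grip w 0.016420370537236377 F 29.999865889549255
  board [-0.0643  0.0705] F board [-4.5  2.9  7.7] w 0.0164
  board [-0.0789  0.0954] F board [-1.1 -0.6  7.1] w 0.0162
  board [-0.0786  0.105 ] F board [-0.1 -5.6 11.7] w 0.0166
  dt 4.475 t 12.2083
l1 grip w 0.016353808206237556 F 29.996351301670074
  board [0.0623 0.0689] F board [-0.3 -2.   4.9] w 0.0165
  board [0.08   0.0968] F board [ 0.2 -2.7  4.6] w 0.016
  board [0.0801 0.1092] F board [-0.6 -4.6  6.1] w 0.0165
  dt 5.025 t 17.2333
l2 grip w 0.01645437997535762 F 29.925503432750702
  board [0.0621 0.0188] F board [-0.4 -1.3  5.1] w 0.0163
  board [0.0797 0.0466] F board [-1.5 -3.1  6.2] w 0.0167
  board [0.0797 0.0587] F board [-2.2 -4.6  7.8] w 0.0164
  dt 5.399999999999999 t 22.6333
top [139.4813 246.7175] [-0.0793  0.1322] 0.017835525962294846 0.08545071
top [166.5302 176.8538] [0.0804 0.1094] -0.0074187087092978665 0.15594417
side [175.1737 228.1418] [0.0799 0.1113] -0.005349593070564956 0.15277183
side [184.5609 292.1814] [-0.0793  0.133 ] 0.013983292671622544 0.082580835
25.3
```

View pics/side_end.png

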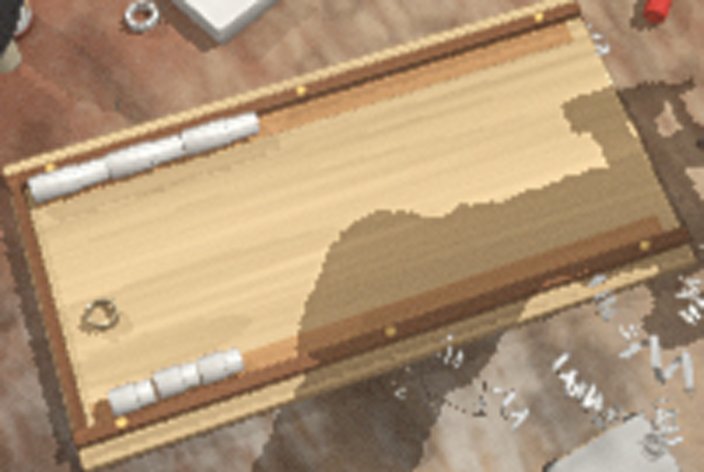

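View pics/top_end.png

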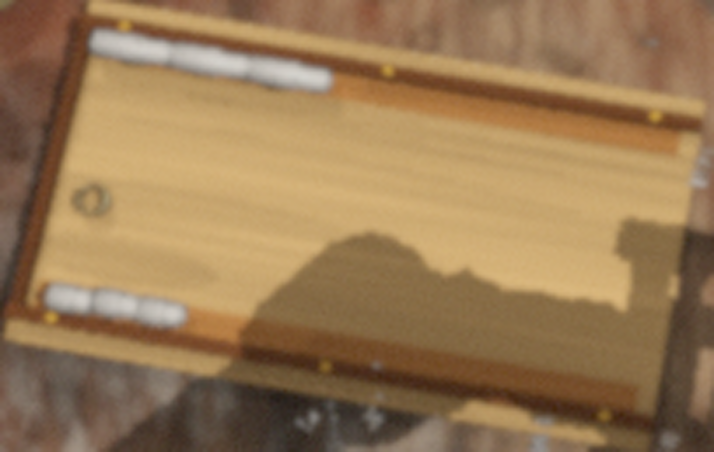

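Both rows are in line with their samples, and the ring is undisturbed. The long row is closed. The short row measures about 3 mm long, which is inside the 6 mm limit, but there's time to close it with closed fingers against its end face.

```bash
python3 - <<'E'
from job import *
q=Q(TH,K); x=-.079
bot.move_pose(P(B(x,.060),.12),q); bot.set_gripper(0.0)
bot.movel(P(B(x,.060),ZG),max_speed=.15)
bot.movel(P(B(x,.076),ZG),max_speed=.08); f0=np.array(bot.current_force())[:2]@Y
for y in np.arange(.080,.0965,.0015):
    bot.movel(P(B(x,y),ZG),max_speed=.02); f=np.array(bot.current_force())[:2]@Y-f0
    print(round(y,4),inv(np.array(bot.current_ee_pos()[:2]))[1].round(4),f.round(1))
    if f<-10: break
bot.movel(P(B(x,.065),ZG),max_speed=.08); bot.movel(P(B(x,.065),.12),max_speed=.2)
bot.move_pose([.40,-.40,.25],q)
np.set_printoptions(precision=4,suppress=True)
PL={"top":[(133,160),(310,187),(295,288),(107,257)],"side":[(135,232),(300,184),(335,258),(158,318)]}
for n in PL:
    im=vision.camera(n); m,b=blobs(n,im,PL[n])
    for x in b: print(n,x[0],inv(x[1]),x[2]-TH,x[3])
print(bot.current_time_s())
cv2.imwrite("pics/side_f.png",cv2.resize(im[184:319,135:336],None,fx=3.5,fy=3.5,interpolation=cv2.INTER_CUBIC))
E
```

```text
0.08 0.08 0.6
0.0815 0.0816 -0.2
0.083 0.083 -0.6
0.0845 0.0846 -0.6
0.086 0.0852 -2.5
0.0875 0.0853 -5.8
0.089 0.0853 -7.0
0.0905 0.0854 -8.6
0.092 0.0854 -9.9
0.0935 0.0855 -13.1
top [138.6151 246.5551] [-0.0793  0.1341] 0.01822297105449608 0.08291942
top [166.521  176.8748] [0.0803 0.1094] -0.007399173286972732 0.15594415
side [175.179  228.1728] [0.0799 0.1113] -0.006167845634041519 0.15276986
side [183.6744 292.4893] [-0.0793  0.135 ] 0.017443476411284714 0.079220146
35.125
```

View pics/side_f.png

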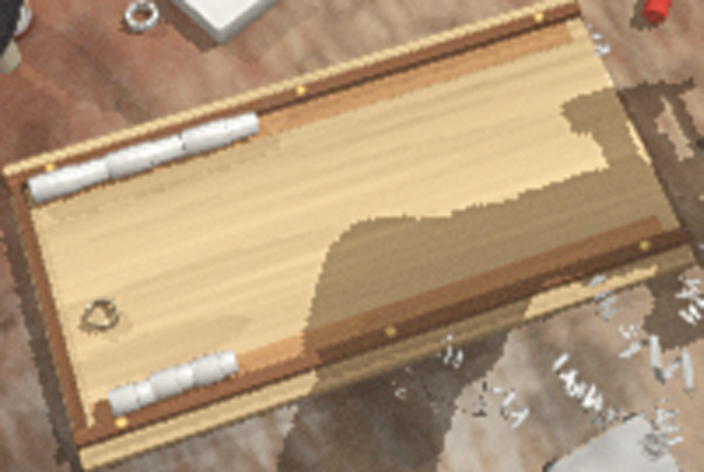

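The short row now measures 79 mm (ideal 78 mm), so it's closed up. The long row and the ring haven't changed. Handing in.

```bash
python3 -c "
from plant import bot
print(bot.hand_in())"
```

```text
the job is handed in; nothing more can be done
None
```

I slid all four collets into their matching rows, closed each row up against its sample without disturbing the ring or going near the punch, and handed the job in at about 35 s; the hand-in call returned no verdict.

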